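# Free the seized tiffin latch and take off the lid

## Task

The swivel latch that holds the lid on the tiffin stack has seized with corrosion: take its upright bar and rock it gently back and forth, from stop to stop, until it breaks free, never forcing it so hard that the springy bracket under it gets bent, then turn it a quarter turn anticlockwise (seen from above) clear of the lid. Then lift the lid off by its handle and lay it down flat, without dropping it, on the middle of the square ceramic tile and let go. Leave the latch turned open, and do not shift or tip the diyas, the tealight cup or the battery diya.

Things in the scene. Friction and masses are not known exactly. Their poses are not given: they have to be found in the camera images.
- carrier: Fixed stack of three round aluminium tiffin tiers in a carrying frame, 118 to 132 mm across, rim 130 mm above the stand top. Origin: centre of its underside, z up. Its +x axis points from the stack's centre to the latch, whose vertical axis stands 97 mm from the centre, on a round boss 52 mm across with its top at 134 mm.
- latch_grip (a point): Where to grip the latch: on its vertical turning axis, 166.5 mm above the stand top. The grip is an upright flat steel bar 36 mm long, 12 mm thick, from 142.5 to 176.5 mm above the stand top, with its long way along this point's x axis. The point turns with the latch.
- latch_tip (a point): Tip of the latch's flat arm (16 mm wide, 6 mm thick, top at 142.5 mm), which runs from under the bar 46 mm out from the turning axis, along the latch's -x axis. Closed, it reaches 11 mm over the lid's flange, 2.5 mm above it.
- latch (a joint): Turn of the latch on its boss, rad: 0 = closed, arm towards the lid's centre (start within 0.03), growing anticlockwise from above, end 1.6; clear of the lid from 1.0. Takes 0.05 N m. Seized, it turns 0.15 to 0.30 either way of 0 (it varies) to a solid stop; each swing right to the stop opposite the last one loosens it. Free after some 2 to 5 such swings; pushing harder does not help.
- bracket (a joint): Springy twist of the bracket and boss under the latch, about the same vertical axis, rad, 0 unloaded, same sense as the latch. It gives 0.04 rad for every 0.1 N m put on the latch (0.02 rad while the latch merely turns); beyond 0.1 rad (0.25 N m) either way it is bent. The bar's direction is carrier yaw + bracket + latch.
- lid: Loose round aluminium lid, 0.14 kg: flange 124 mm across and 4 mm thick, on a plug 100 mm across and 4 mm deep that hangs loosely in the top tier. Origin: centre of the underside of the plug (126 mm above the stand top while on the stack); z up; flange top at 8 mm.
- lid_handle (a point): Middle of the lid's handle bar, on the lid's axis 31 mm above its origin. The bar is 52 mm long along the lid's x axis, 12 mm thick along y and 10 mm high, with open space of 18 mm under it between two posts.
- tile: Fixed square ceramic tile, 150 mm by 150 mm, 8 mm thick, flat on the stand top. Origin: centre of its underside; x, y along its edges.
- tile_top (a point): Centre of the tile's top face, 8 mm above the stand top; here the lid is to lie.
- diya_a: Loose terracotta diya (small bowl) 68 mm across, 22 mm high, with a short spout along its +x axis; bystander. Origin: centre of underside.
- diya_b: Another such terracotta diya, 68 mm across, 22 mm high; bystander. Origin: centre of underside.
- tealight: Loose glass tealight cup 56 mm across, 55 mm high; bystander. Origin: centre of underside.
- battery_diya: Loose plastic battery diya 68 mm across, 46 mm high with its flame, sliding toggle on top; bystander. Origin: centre of underside.
Things that resemble listed ones, but are neither listed nor needed, are in the scene too. Several things have the shape of the lid; the one meant has the colours described above.

How it is judged:
On the way, in this order (a step that is already met when the one before it is completed fails the run):
1. the latch has broken free and is turned open, clear of the lid (joint latch above 1.0) (value of joint latch above 1 rad), for 0.2 s.
2. the lid is lifted off the stack, its underside over 140 mm above the stand top (height (world z) of lid above 0.14 m), for 0.1 s.
At the end, for the whole second after the job is handed in: the latch is open (joint latch above 1.0 rad) and the lid lies flat, right way up and at rest on the tile, its centre within 25 mm of the tile's centre, its underside within 3 mm of the tile's top and tilted less than 0.05 rad (value of joint latch above 1 rad and horizontal distance between lid and tile_top below 0.025 m and z of lid in the frame of tile_top below 0.003 m and angle between lid's own z axis and vertical below 0.05 rad and linear speed of lid below 0.02 m/s); the robot touches nothing.
It fails at once if the bracket is bent: twisted more than 0.1 rad either way (value of joint bracket above 0.1 rad or value of joint bracket below -0.1 rad).
It fails at once if the lid is dropped (falls faster than 0.5 m/s with no finger on it) (linear speed of lid above 0.5 m/s and contact force between the fingers and lid below 0.05 N).
It fails at once if a diya, the tealight cup or the battery diya is shifted more than 20 mm or tipped (distance of any of diya_a, diya_b, tealight, battery_diya from where it was at the start of the episode above 0.02 m or angle between any of diya_a, diya_b, tealight, battery_diya's own z axis and vertical above 0.3 rad).
It also fails if it takes over 72 s, if anything falls off the work surface, if the arm or the gripper's body presses on something with over 40 N, if the wrist force passes 120 N, or if a joint passes its speed limit or range.

## Robot

A 6-joint arm with a two-finger parallel gripper is mounted at the origin on the work surface. World frame = base frame: x ahead of the robot, y to its left, z up, the work surface at z = 0. Lengths are in m, angles in rad, forces in N, time in s.
With the tool pointing down it reaches from about 0.25 to 0.725 m from the base axis. Payload 4 kg.
Tool frame: the origin (TCP) lies midway between the tips of the shut fingers; the grasp point (between the pads) lies 19 mm behind it; z points along the fingers, y is the line along which they close (so a half turn about z gives the same grasp; the last joint's range is limited). The gripper opens to 85 mm and grips with 20 to 120 N. Pads are 22 mm wide; open, the fingers measure 114 mm over their backs; the gripper's body (76 mm by 85 mm) begins 54 mm behind the grasp point. The pads swing forward as they close: fully open they stand 13 mm farther back than shut.
Start: joints at [1.186, 0.241, 0.005, 1.335, 0, 1.571], TCP at [0.188, 0.463, 0.231] pointing down, gripper open.
Joint ranges: [-2.72, 2.72], [-1.05, 1.87], [-1.09, 1.28], [-1.99, 2.15], [-1.42, 1.44], [-3.14, 3.14]. Speed limits (rad/s): [2.79, 2.79, 3.14, 3.14, 3.14, 3.14].

## Interface

Orientations are given as a unit quaternion [x, y, z, w].
In Python, from workcell import bot gives the robot as it stands. The module is installed in compiled form; this text tells all that it offers.
- The arm moves only by the tool jog_arm, never from a script. Its argument "deltas" is a list of rows, each an object with "fingers": the opening, from 0 (shut) to 1 (fully open); "delta_pos": the shift along the tool's x, y, z normalised to -1 to 1, where 1 is 300 mm, a list of three; "yaw": the turn about the tool's z normalised to -1 to 1, where 1 is pi/4 rad. A call has 1 to 12 rows; each row is the pose to reach, as a shift and turn from the pose commanded when the call began, along the tool's axes at that moment; what a row does not reach only later rows make up. A row lasts 1/10 s, in which the tool goes at most 50 mm and 8.59 degrees, less where a joint would pass 70% of its speed; a pose out of reach is approached as far as the arm can. A call with a number of a shift or a turn outside -1 to 1 is refused whole. A call with a gripper value outside its range is refused whole. The fingers move at their own pace and stop on an object; the grip force is fixed at half the most. Time passes only in rows, so rows that repeat a pose let the fingers close. It gives the time, the measured TCP pose, the force, the opening and the grip force at its end, in the units of the state.
- bot.get_obs(): the state, without advancing time (a new reading comes with each control period).
- bot.camera(name): name is "scene" or "side" or "wrist"; returns a dict with "image" (420x560x3 uint8, red, green, blue), "range_z" (420x560 float32, m along the optical axis (not along the pixel's ray), 0 where there is no reading), "fx", "fy", "cx", "cy" (pixels), "rvec" (rotation vector, rad) and "tvec" (3), from world to camera coordinates, as OpenCV has them. Camera axes: x right, y down, z forward; pixel columns grow to the right and rows downward; lengths in m; the calibration is good to about 2 mm. A picture is of the moment at which its call begins.
- bot.job_done(): hands the job in; it is judged then, once.
The state is a dict: "clock": time; "joint_pos": joint angles; "joint_vel": joint speeds; "tau": joint torques, N m; "eef_pos": TCP position; "tool_rot": TCP orientation; "ft_force": force on the tool from outside, world axes, zero at the start; "ft_torque": the same for the moment, N m; "grip_width": finger opening in m; "grasp_force": force on a finger pad.
Only numpy, scipy, OpenCV 4.12 (cv2) and the standard library are available. Lean on these libraries where they do the work, as an engineer would, in place of code of your own. Each camera call takes 0.05 s, during which the arm holds its last target. There are 200 camera calls.

## Working session

There is one attempt and no reset: what is moved stays moved. The work goes in short steps, Python scripts to look and compute and a tool call to move; the robot and the scene stay as the last step left them, time stands still between calls to the robot, and variables do not carry over. Pictures are saved under pics/ and viewed, at most 10 in all, crops included, and the job is handed in when it is done.

Besides the shell and the picture viewer there is one more tool, called after "Request:" as name(argument=value, ...) on one line, values as JSON. jog_arm: Moves the arm, as the interface text tells. Scaled input: -1 to 1 covers 300 mm each way for a shift and pi/4 rad each way for a turn. Its arguments: {"type":"object","properties":{"deltas":{"type":"array","items":{"type":"object","properties":{"fingers":{"type":"number"},"delta_pos":{"type":"array","items":{"type":"number"}},"yaw":{"type":"number"}}}}},"required":["deltas"]}

```bash
mkdir -p pics; cat > h.py <<'E'
import numpy as np, cv2
from workcell import bot
def grab(n):
    c=bot.camera(n); R=cv2.Rodrigues(np.array(c['rvec'],float))[0]; t=np.array(c['tvec'],float).ravel()
    c['R']=R; c['t']=t; return c
def world(c,u,v,z=None):
    d=c['R'].T@np.array([(u-c['cx'])/c['fx'],(v-c['cy'])/c['fy'],1.]); o=-c['R'].T@c['t']
    if z is None: return o+d*c['range_z'][int(v),int(u)]
    return o+d*(z-o[2])/d[2]
def cloud(c):
    v,u=np.mgrid[:420,:560]; r=c['range_z']
    p=np.stack([(u-c['cx'])/c['fx']*r,(v-c['cy'])/c['fy']*r,r],-1)
    return (p-c['t'])@c['R']
def save(c,n): cv2.imwrite('pics/'+n,c['image'][:,:,::-1])
E
python3 - <<'E'
from h import *
for n in('scene','side'):
    c=grab(n); save(c,n+'0.png'); np.savez(n+'0.npz',**{k:c[k] for k in c}); print(n,-c['R'].T@c['t'],c['fx'])
o=bot.get_obs();print(o)
E
```

```text
scene [0.91477627 0.7068583  0.86472938] 414.6001289330898
side [-0.15751713 -0.9767516   0.88984815] 539.5754160647579
{'clock': 0.1, 'joint_pos': array([1.18599100e+00, 2.41320303e-01, 3.85362222e-03, 1.33519612e+00,
       2.41467025e-05, 1.57082003e+00]), 'joint_vel': array([-0.00013759, -0.00175714,  0.00021653, -0.00281333,  0.00163434,
        0.00088166]), 'tau': array([ 1.06988487e-04, -3.73137188e+01,  2.53011060e+01,  1.08537849e-02,
        3.09170605e-05, -7.77519318e-06]), 'eef_pos': array([0.18746987, 0.46291335, 0.2305086 ]), 'tool_rot': array([ 1.91229335e-01,  9.81544941e-01, -9.13709495e-04, -1.90291101e-04]), 'ft_force': array([ 0.23259914, -0.58727052,  0.48160034]), 'ft_torque': array([-0.01241365,  0.06056942,  0.05241836]), 'grasp_force': 0.0, 'grip_width': 0.0852344650889749}
```

View pics/scene0.png

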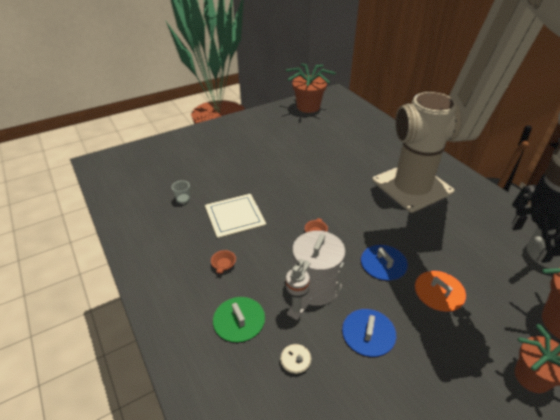

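View pics/side0.png

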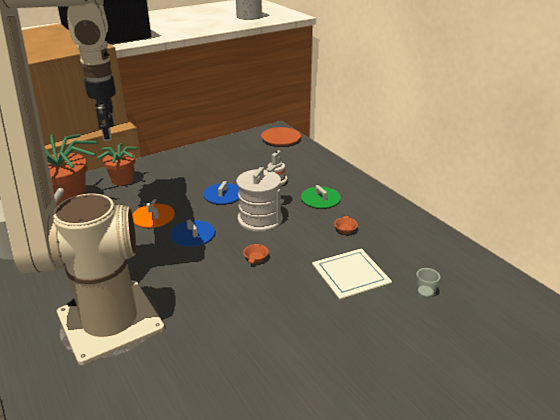

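Scene view: the stack with its aluminium lid is at (318,250), the latch at (298,280), the tile at (235,214), diyas at (223,262) and (316,229), the tealight at (181,192) and the battery diya at (296,359). Possible lid mix-ups: green (239,318), blue (385,262) and (370,332), orange (440,290). I choose the bare aluminium one on the stack at (318,250).

```bash
python3 - <<'E'
from h import *
import json
for n,tp,box in(('scene',(235,214),(270,215,350,330)),('side',(352,272),(225,140,300,235))):
    c=dict(np.load(n+'0.npz')); P=cloud(c); im=c['image'].astype(int)
    print(n,'tile ctr z',P[tp[1],tp[0]])
    m=((abs(P[...,2]-.006)<.008)&(im.min(2)>150)).astype(np.uint8)
    k,l,s,ce=cv2.connectedComponentsWithStats(m); i=l[tp[1],tp[0]]
    q=P[(l==i)&(m>0)]; 
    cn=cv2.findContours((l==i).astype(np.uint8),0,2)[0][0][:,0]
    w=np.array([world(c,u,v,.008)[:2] for u,v in cn],np.float32); print('tile',cv2.minAreaRect(w), s[i,4])
    x0,y0,x1,y1=box; Q=P[y0:y1,x0:x1].reshape(-1,3)
    for lo,hi in((.128,.1345),(.1345,.146),(.146,.1655),(.1655,.185)):
        q=Q[(Q[:,2]>lo)&(Q[:,2]<hi)]; print(lo,len(q),q.mean(0),q.min(0),q.max(0))
    q=Q[(Q[:,2]>.128)&(Q[:,2]<.1345)]
    f=q[:,:2].astype(np.float32); print('flange',cv2.minEnclosingCircle(f))
    q=Q[(Q[:,2]>.146)]
    lab=cv2.kmeans(q.astype(np.float32),2,None,(3,50,1e-5),5,cv2.KMEANS_PP_CENTERS)
    for j in(0,1):
        g=q[lab[1].ravel()==j]; print('clus',len(g),g.mean(0),g.min(0),g.max(0),cv2.minAreaRect(g[:,:2].astype(np.float32)))
    cr=cv2.resize(c['image'][y0:y1,x0:x1],None,fx=5,fy=5,interpolation=2); cv2.imwrite('pics/crop_'+n+'.png',cr[:,:,::-1])
E
```

```text
scene tile ctr z [ 0.57030763 -0.16701659  0.00766567]
tile ((0.5708107352256775, -0.16821585595607758), (0.1482575237751007, 0.14938756823539734), 81.02989959716797) 1610
0.128 1287 [0.51690282 0.18161067 0.1328353 ] [0.44357226 0.11030821 0.12804066] [0.61704591 0.24342181 0.13449681]
0.1345 449 [0.5291044  0.19158393 0.13713841] [0.44463941 0.11360934 0.13450822] [0.6154259  0.24307061 0.14595462]
0.146 182 [0.53931685 0.19379289 0.158303  ] [0.47987108 0.15319907 0.14630044] [0.6087224  0.23036456 0.16528225]
0.1655 95 [0.5928403  0.22048923 0.17438893] [0.57454874 0.20791399 0.1655296 ] [0.60867186 0.22952387 0.18262377]
flange ((0.5331394076347351, 0.18287065625190735), 0.09364970773458481)
clus 277 [0.55767327 0.20294868 0.16381983] [0.47987108 0.15319907 0.14630044] [0.6087224  0.23036456 0.18262377] ((0.5431831479072571, 0.1946006715297699), (0.1438537836074829, 0.017022691667079926), 29.38837432861328)
clus 35 [0.91477627 0.7068583  0.86472938] [0.91477627 0.7068583  0.86472938] [0.91477627 0.7068583  0.86472938] ((0.9147762656211853, 0.7068582773208618), (0.0, 0.0), 0.0)
s
[... 407 characters left out ...]
128 [0.53428949 0.18373453 0.15715282] [0.47761559 0.14746977 0.14627139] [0.60385361 0.21893041 0.16515474]
0.1655 48 [0.58653286 0.21205648 0.1732559 ] [0.57066152 0.19900357 0.16613036] [0.60769672 0.22480116 0.18418267]
flange ((0.529053807258606, 0.18005883693695068), 0.09174549579620361)
clus 176 [0.54853768 0.1914587  0.16154457] [0.47761559 0.14746977 0.14627139] [0.60769672 0.22480116 0.18418267] ((0.5423043370246887, 0.19006553292274475), (0.1480908989906311, 0.01973464898765087), 27.983064651489258)
clus 23 [-0.15751713 -0.9767516   0.88984815] [-0.15751713 -0.9767516   0.88984815] [-0.15751713 -0.9767516   0.88984815] ((-0.15751713514328003, -0.9767516255378723), (0.0, 0.0), 0.0)
```

View pics/crop_scene.png

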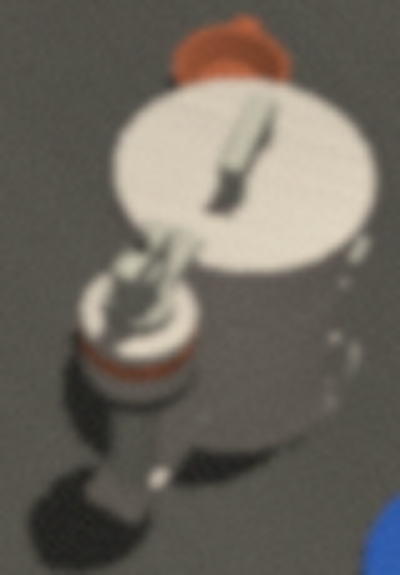

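The crop confirms the bare aluminium lid (handle at about (245,145) in the crop) with the latch arm over its flange at (170,250); the latch boss is at (140,310). Moving above the latch.

Request:
jog_arm(deltas=[{"fingers":1,"delta_pos":[-0.9,-0.15,-0.1],"yaw":-1},{"fingers":1,"delta_pos":[-0.9,-0.15,-0.1],"yaw":-1},{"fingers":1,"delta_pos":[-0.9,-0.15,-0.1],"yaw":-1},{"fingers":1,"delta_pos":[-0.9,-0.15,-0.1],"yaw":-1},{"fingers":1,"delta_pos":[-0.9,-0.15,-0.1],"yaw":-1},{"fingers":1,"delta_pos":[-0.9,-0.15,-0.1],"yaw":-1},{"fingers":1,"delta_pos":[-0.9,-0.15,-0.1],"yaw":-1},{"fingers":1,"delta_pos":[-0.9,-0.15,-0.1],"yaw":-1}])

```text
clock: 0.9
eef_pos: [0.4219, 0.3193, 0.2607]
tool_rot: [-0.197, 0.98, -0.0, -0.001]
ft_force: [0.7, 0.0, -0.0]
grip_width: 0.0853
grasp_force: 0.0
```

```bash
cat >> h.py <<'E'
from scipy.spatial.transform import Rotation as Ro
def go(target,ang=None):
    "normalised delta from measured pose to world target; ang=desired tool x angle (deg)"
    o=bot.get_obs(); R=Ro.from_quat(o['tool_rot']).as_matrix()
    a=np.degrees(np.arctan2(R[1,0],R[0,0])); d=R.T@(np.array(target)-o['eef_pos'])/.3
    print('t',o['clock'],'tcp',o['eef_pos'].round(4),'xang',a.round(2),'tilt',R[2].round(4),'delta',d.round(3), 'yaw', None if ang is None else (-((ang-a+180)%360-180)/45).round(3),'j',np.array(o['joint_pos']).round(2))
E
python3 -c "
from h import *
go([.588,.217,.26],208.7)"
```

```text
t 0.9 tcp [0.4219 0.3193 0.2607] xang -157.29 tilt [ 0.0013  0.     -1.    ] delta [-0.379 -0.528  0.002] yaw -0.133 j [0.65 0.29 0.15 1.43 0.   0.25]
```

Request:
jog_arm(deltas=[{"fingers":1,"delta_pos":[-0.38,-0.53,-0.05],"yaw":-0.13},{"fingers":1,"delta_pos":[-0.38,-0.53,-0.05],"yaw":-0.13},{"fingers":1,"delta_pos":[-0.38,-0.53,-0.05],"yaw":-0.13},{"fingers":1,"delta_pos":[-0.38,-0.53,-0.05],"yaw":-0.13},{"fingers":1,"delta_pos":[-0.38,-0.53,-0.05],"yaw":-0.13},{"fingers":1,"delta_pos":[-0.38,-0.53,-0.05],"yaw":-0.13},{"fingers":1,"delta_pos":[-0.38,-0.53,-0.05],"yaw":-0.13}])

```text
clock: 1.6
eef_pos: [0.5865, 0.22, 0.2759]
tool_rot: [-0.25, 0.968, 0.0, -0.001]
ft_force: [-0.2, 0.7, 0.4]
grip_width: 0.0853
grasp_force: 0.0
```

```bash
python3 -c "
from h import *
c=grab('wrist');save(c,'w1.png');np.savez('w1.npz',**c);go([.588,.217,.26],208.7);print(-c['R'].T@c['t'],c['R'][2])
P=cloud(c)
for lo,hi in((.14,.155),(.155,.170),(.170,.182)):
  q=P[(P[...,2]>lo)&(P[...,2]<hi)];print(lo,len(q),q.mean(0) if len(q) else 0)
"
```

```text
t 1.65 tcp [0.5864 0.2201 0.2763] xang -151.06 tilt [ 8.e-04  6.e-04 -1.e+00] delta [ 0.    -0.012  0.054] yaw 0.005 j [ 0.36  0.5   0.49  1.57  0.   -0.15]
[0.52432712 0.18524404 0.41855924] [ 0.24180048  0.13434992 -0.96098004]
0.14 1068 [0.57017528 0.20829738 0.14251269]
0.155 1413 [0.51005934 0.17732208 0.16191939]
0.17 653 [0.5871635  0.21707747 0.17593653]
```

View pics/w1.png

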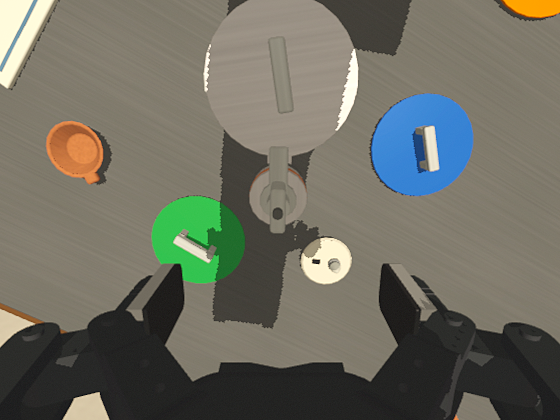

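Wrist view: the latch bar top is around (277,205) with its arm up to (278,150); the lid handle is at (281,75), tilted slightly. All four bystanders are away from the fingers' path.

```bash
python3 -c "
from h import *
c=dict(np.load('w1.npz'));P=cloud(c)
def rect(m,z,name):
  k,l,s,ce=cv2.connectedComponentsWithStats(m.astype(np.uint8)); i=1+s[1:,4].argmax(); 
  cn=cv2.findContours((l==i).astype(np.uint8),0,2)[0][0][:,0]
  w=np.array([world(c,u,v,z)[:2] for u,v in cn],np.float32); print(name,s[i],cv2.minAreaRect(w),cv2.minEnclosingCircle(w))
Z=P[...,2]
rect((Z>.171)&(Z<.182),.1765,'bar')
rect((Z>.157)&(Z<.168),.162,'handle')
rect((Z>.128)&(Z<.1375)&(P[...,0]<.565),.134,'lid')
rect((Z>.1385)&(Z<.148),.1425,'arm')
"
```

```text
bar [270 187  16  46 644] ((0.5873830914497375, 0.21709279716014862), (0.03565721958875656, 0.011607100255787373), 28.854551315307617) ((0.5872804522514343, 0.21747158467769623), 0.018255049362778664)
handle [ 268   36   26   77 1247] ((0.5010589361190796, 0.1727563738822937), (0.051521144807338715, 0.011837188154459), 37.20018768310547) ((0.5005090832710266, 0.17335742712020874), 0.026012469083070755)
lid [  205     0   154   156 17983] ((0.5030250549316406, 0.17385318875312805), (0.11657549440860748, 0.12260513752698898), 28.88918685913086) ((0.5009493231773376, 0.1727563589811325), 0.06180978938937187)
arm [ 260  146   37   70 1050] ((0.5737941861152649, 0.21013814210891724), (0.05926870182156563, 0.03105129301548004), 27.86452293395996) ((0.573544979095459, 0.21093666553497314), 0.030444122850894928)
```

```bash
python3 -c "
from h import *
go([.5872,.2173,.148],208.85)"
```

```text
t 1.65 tcp [0.5864 0.2201 0.2763] xang -151.06 tilt [ 8.e-04  6.e-04 -1.e+00] delta [ 0.002 -0.01   0.428] yaw 0.002 j [ 0.36  0.5   0.49  1.57  0.   -0.15]
```

Request:
jog_arm(deltas=[{"fingers":1,"delta_pos":[0.002,-0.01,0.1],"yaw":0.002},{"fingers":1,"delta_pos":[0.002,-0.01,0.2],"yaw":0.002},{"fingers":1,"delta_pos":[0.002,-0.01,0.3],"yaw":0.002},{"fingers":1,"delta_pos":[0.002,-0.01,0.4],"yaw":0.002},{"fingers":1,"delta_pos":[0.002,-0.01,0.428],"yaw":0.002},{"fingers":1,"delta_pos":[0.002,-0.01,0.428],"yaw":0.002},{"fingers":1,"delta_pos":[0.002,-0.01,0.428],"yaw":0.002},{"fingers":0.3,"delta_pos":[0.002,-0.01,0.428],"yaw":0.002},{"fingers":0.3,"delta_pos":[0.002,-0.01,0.428],"yaw":0.002},{"fingers":0.3,"delta_pos":[0.002,-0.01,0.428],"yaw":0.002},{"fingers":0.3,"delta_pos":[0.002,-0.01,0.428],"yaw":0.002},{"fingers":0.3,"delta_pos":[0.002,-0.01,0.428],"yaw":0.002}])

```text
clock: 2.85
eef_pos: [0.5891, 0.2154, 0.1481]
tool_rot: [-0.248, 0.969, 0.0, 0.0]
ft_force: [-0.4, -0.2, -1.0]
grip_width: 0.0257
grasp_force: 0.0
```

```bash
cat >> h.py <<'E'
def st():
    o=bot.get_obs(); R=Ro.from_quat(o['tool_rot']).as_matrix()
    print('t',round(o['clock'],2),'tcp',o['eef_pos'].round(4),'xang',np.arctan2(R[1,0],R[0,0]).round(4)+0,'F',np.array(o['ft_force']).round(2),'T',np.array(o['ft_torque']).round(3),'w',round(o['grip_width'],4),'g',round(o['grasp_force'],1),'tau6',round(o['tau'][5],4))
E
python3 -c "
from h import *
st();go([.5872,.2173,.148],208.85)
c=grab('wrist');save(c,'w2.png')"
```

```text
t 2.85 tcp [0.5891 0.2154 0.1481] xang -2.6406 F [-0.45 -0.24 -0.98] T [0.028 0.001 0.01 ] w 0.0257 g 0.0 tau6 0.0001
t 2.85 tcp [0.5891 0.2154 0.1481] xang -151.3 tilt [-3.e-04 -0.e+00 -1.e+00] delta [0.002 0.008 0.   ] yaw -0.003 j [ 0.35  0.54  0.23  1.26  0.   -0.15]
```

View pics/w2.png

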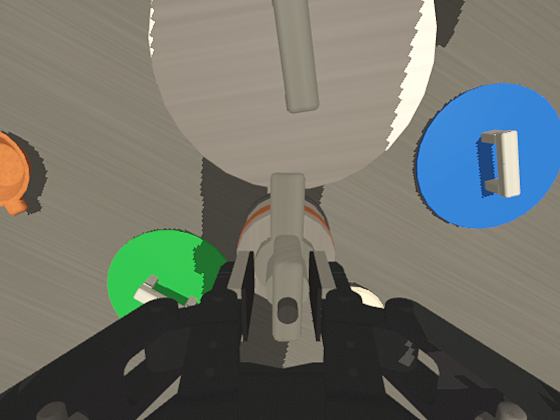

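The bar sits between the pads (bar about x 274–304, pads about 258–316), a couple of mm to tool +y. I will shift and close.

Request:
jog_arm(deltas=[{"fingers":0.3,"delta_pos":[0.0,0.007,0],"yaw":0},{"fingers":0.3,"delta_pos":[0.0,0.007,0],"yaw":0},{"fingers":0,"delta_pos":[0.0,0.007,0],"yaw":0},{"fingers":0,"delta_pos":[0.0,0.007,0],"yaw":0},{"fingers":0,"delta_pos":[0.0,0.007,0],"yaw":0},{"fingers":0,"delta_pos":[0.0,0.007,0],"yaw":0}])

```text
clock: 3.5
eef_pos: [0.5878, 0.2174, 0.148]
tool_rot: [-0.248, 0.969, 0.0, -0.0]
ft_force: [-0.3, 0.8, 0.8]
grip_width: 0.0112
grasp_force: 60.5
```

```bash
python3 -c "
from h import *
st()"
```

```text
t 3.5 tcp [0.5878 0.2174 0.148 ] xang -2.6404 F [-0.34  0.83  0.85] T [0.039 0.104 0.025] w 0.0112 g 60.5 tau6 -0.0035
```

Request:
jog_arm(deltas=[{"fingers":0,"delta_pos":[0,0,0],"yaw":-0.06},{"fingers":0,"delta_pos":[0,0,0],"yaw":-0.12},{"fingers":0,"delta_pos":[0,0,0],"yaw":-0.18},{"fingers":0,"delta_pos":[0,0,0],"yaw":-0.18},{"fingers":0,"delta_pos":[0,0,0],"yaw":-0.18}])

```text
clock: 4.0
eef_pos: [0.588, 0.2172, 0.148]
tool_rot: [-0.315, 0.949, -0.0, 0.0]
ft_force: [-0.4, -0.6, 0.7]
grip_width: 0.011
grasp_force: 60.6
```

```bash
python3 -c "
from h import *
st()"
```

```text
t 4.0 tcp [0.588  0.2172 0.148 ] xang -2.5002 F [-0.41 -0.64  0.71] T [-0.082  0.06  -0.066] w 0.011 g 60.6 tau6 -0.0577
```

Request:
jog_arm(deltas=[{"fingers":0,"delta_pos":[0,0,0],"yaw":-0.03},{"fingers":0,"delta_pos":[0,0,0],"yaw":-0.03}])

```text
clock: 4.2
eef_pos: [0.588, 0.2172, 0.148]
tool_rot: [-0.327, 0.945, -0.0, 0.0]
ft_force: [0.7, -1.1, 0.6]
grip_width: 0.0111
grasp_force: 60.6
```

```bash
python3 -c "
from h import *
st()"
```

```text
t 4.2 tcp [0.588  0.2172 0.148 ] xang -2.4754 F [ 0.72 -1.12  0.63] T [-0.102  0.034 -0.056] w 0.0111 g 60.6 tau6 -0.1493
```

Request:
jog_arm(deltas=[{"fingers":0,"delta_pos":[0,0,0],"yaw":0}])

```text
clock: 4.3
eef_pos: [0.588, 0.2172, 0.148]
tool_rot: [-0.327, 0.945, -0.0, 0.0]
ft_force: [0.2, -0.4, 2.0]
grip_width: 0.011
grasp_force: 60.6
```

```bash
python3 -c "
from h import *
st()"
```

```text
t 4.3 tcp [0.588  0.2172 0.148 ] xang -2.4759 F [ 0.22 -0.4   2.03] T [-0.123 -0.002 -0.048] w 0.011 g 60.6 tau6 -0.0618
```

Request:
jog_arm(deltas=[{"fingers":0,"delta_pos":[0,0,0],"yaw":0}])

```text
clock: 4.4
eef_pos: [0.588, 0.2172, 0.148]
tool_rot: [-0.327, 0.945, -0.0, 0.0]
ft_force: [-0.7, -1.1, 1.3]
grip_width: 0.0111
grasp_force: 60.6
```

```bash
python3 -c "
from h import *
st()"
```

```text
t 4.4 tcp [0.588  0.2172 0.148 ] xang -2.4758 F [-0.75 -1.15  1.35] T [-0.23  -0.032 -0.039] w 0.0111 g 60.6 tau6 -0.0548
```

Request:
jog_arm(deltas=[{"fingers":0,"delta_pos":[0,0,0],"yaw":-0.025},{"fingers":0,"delta_pos":[0,0,0],"yaw":-0.05},{"fingers":0,"delta_pos":[0,0,0],"yaw":-0.05},{"fingers":0,"delta_pos":[0,0,0],"yaw":-0.05}])

```text
clock: 4.8
eef_pos: [0.5881, 0.2171, 0.148]
tool_rot: [-0.345, 0.938, -0.0, 0.0]
ft_force: [0.7, -1.3, 1.9]
grip_width: 0.0111
grasp_force: 60.6
```

```bash
python3 -c "
from h import *
st()"
```

```text
t 4.8 tcp [0.5881 0.2171 0.148 ] xang -2.4364 F [ 0.69 -1.25  1.9 ] T [-0.4   -0.059 -0.067] w 0.0111 g 60.6 tau6 -0.0345
```

Request:
jog_arm(deltas=[{"fingers":0,"delta_pos":[0,0,0],"yaw":-0.025},{"fingers":0,"delta_pos":[0,0,0],"yaw":-0.05},{"fingers":0,"delta_pos":[0,0,0],"yaw":-0.05},{"fingers":0,"delta_pos":[0,0,0],"yaw":-0.05}])

```text
clock: 5.2
eef_pos: [0.5881, 0.2171, 0.148]
tool_rot: [-0.364, 0.932, -0.0, 0.0]
ft_force: [1.1, -2.7, 2.3]
grip_width: 0.011
grasp_force: 60.7
```

```bash
python3 -c "
from h import *
st()"
```

```text
t 5.2 tcp [0.5881 0.2171 0.148 ] xang -2.3972 F [ 1.07 -2.75  2.27] T [-0.525 -0.165 -0.058] w 0.011 g 60.7 tau6 -0.0725
```

Request:
jog_arm(deltas=[{"fingers":0,"delta_pos":[0,0,0],"yaw":-0.02},{"fingers":0,"delta_pos":[0,0,0],"yaw":-0.04},{"fingers":0,"delta_pos":[0,0,0],"yaw":-0.04},{"fingers":0,"delta_pos":[0,0,0],"yaw":-0.04}])

```text
clock: 5.6
eef_pos: [0.5882, 0.2171, 0.148]
tool_rot: [-0.378, 0.926, -0.0, 0.0]
ft_force: [2.1, -3.5, 2.6]
grip_width: 0.0109
grasp_force: 60.8
```

```bash
python3 -c "
from h import *
st()"
```

```text
t 5.6 tcp [0.5882 0.2171 0.148 ] xang -2.3658 F [ 2.14 -3.47  2.56] T [-0.741 -0.325 -0.082] w 0.0109 g 60.8 tau6 -0.0726
```

Request:
jog_arm(deltas=[{"fingers":0,"delta_pos":[0,0,0],"yaw":-0.02},{"fingers":0,"delta_pos":[0,0,0],"yaw":-0.04},{"fingers":0,"delta_pos":[0,0,0],"yaw":-0.04},{"fingers":0,"delta_pos":[0,0,0],"yaw":-0.04}])

```text
clock: 6.0
eef_pos: [0.5882, 0.2171, 0.148]
tool_rot: [-0.393, 0.92, -0.0, 0.0]
ft_force: [2.6, -4.0, 1.6]
grip_width: 0.0114
grasp_force: 60.8
```

```bash
python3 -c "
from h import *
st()"
```

```text
t 6.0 tcp [0.5882 0.2171 0.148 ] xang -2.3344 F [ 2.64 -3.97  1.59] T [-0.905 -0.427 -0.063] w 0.0114 g 60.8 tau6 -0.0879
```

Request:
jog_arm(deltas=[{"fingers":0,"delta_pos":[0,0,0],"yaw":-0.02},{"fingers":0,"delta_pos":[0,0,0],"yaw":-0.04},{"fingers":0,"delta_pos":[0,0,0],"yaw":-0.04},{"fingers":0,"delta_pos":[0,0,0],"yaw":-0.04}])

```text
clock: 6.4
eef_pos: [0.5882, 0.217, 0.148]
tool_rot: [-0.407, 0.913, -0.0, 0.0]
ft_force: [2.5, -4.1, 2.3]
grip_width: 0.011
grasp_force: 60.8
```

```bash
python3 -c "
from h import *
st();c=grab('wrist');save(c,'w3.png');np.savez('w3.npz',**c)"
```

```text
t 6.4 tcp [0.5882 0.217  0.148 ] xang -2.3031 F [ 2.45 -4.09  2.25] T [-0.972 -0.442 -0.113] w 0.011 g 60.8 tau6 -0.1176
```

View pics/w3.png

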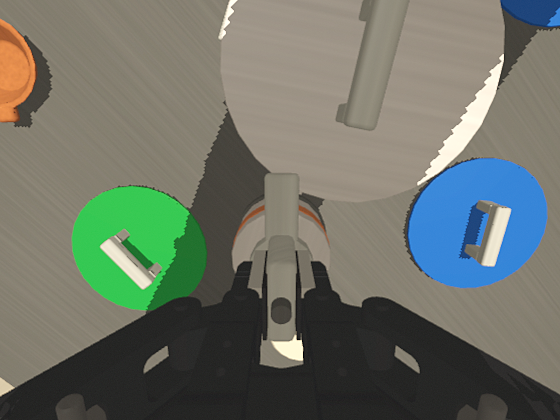

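The bar is held squarely (arm at (282,210), aligned with the tool) and torque has begun to rise: the stop is near. One small extra step to confirm.

Request:
jog_arm(deltas=[{"fingers":0,"delta_pos":[0,0,0],"yaw":-0.012},{"fingers":0,"delta_pos":[0,0,0],"yaw":-0.025},{"fingers":0,"delta_pos":[0,0,0],"yaw":-0.025},{"fingers":0,"delta_pos":[0,0,0],"yaw":-0.025}])

```text
clock: 6.85
eef_pos: [0.5883, 0.217, 0.148]
tool_rot: [-0.416, 0.909, -0.0, 0.0]
ft_force: [2.8, -4.9, 2.0]
grip_width: 0.011
grasp_force: 60.8
```

```bash
python3 -c "
from h import *
st()"
```

```text
t 6.85 tcp [0.5883 0.217  0.148 ] xang -2.2837 F [ 2.78 -4.87  1.96] T [-0.944 -0.523 -0.146] w 0.011 g 60.8 tau6 -0.1422
```

Request:
jog_arm(deltas=[{"fingers":0,"delta_pos":[0,0,0],"yaw":0.07},{"fingers":0,"delta_pos":[0,0,0],"yaw":0.14},{"fingers":0,"delta_pos":[0,0,0],"yaw":0.21},{"fingers":0,"delta_pos":[0,0,0],"yaw":0.28},{"fingers":0,"delta_pos":[0,0,0],"yaw":0.35},{"fingers":0,"delta_pos":[0,0,0],"yaw":0.42},{"fingers":0,"delta_pos":[0,0,0],"yaw":0.49},{"fingers":0,"delta_pos":[0,0,0],"yaw":0.56},{"fingers":0,"delta_pos":[0,0,0],"yaw":0.61},{"fingers":0,"delta_pos":[0,0,0],"yaw":0.65},{"fingers":0,"delta_pos":[0,0,0],"yaw":0.65},{"fingers":0,"delta_pos":[0,0,0],"yaw":0.65}])

```text
clock: 8.05
eef_pos: [0.5877, 0.2178, 0.148]
tool_rot: [-0.174, 0.985, 0.0, -0.0]
ft_force: [0.2, -2.2, 2.4]
grip_width: 0.0108
grasp_force: 60.8
```

```bash
python3 -c "
from h import *
st()"
```

```text
t 8.05 tcp [0.5877 0.2178 0.148 ] xang -2.7924 F [ 0.18 -2.16  2.36] T [-0.522 -0.138  0.078] w 0.0108 g 60.8 tau6 0.0559
```

Request:
jog_arm(deltas=[{"fingers":0,"delta_pos":[0,0,0],"yaw":0.025},{"fingers":0,"delta_pos":[0,0,0],"yaw":0.05},{"fingers":0,"delta_pos":[0,0,0],"yaw":0.05},{"fingers":0,"delta_pos":[0,0,0],"yaw":0.05}])

```text
clock: 8.45
eef_pos: [0.5877, 0.2178, 0.148]
tool_rot: [-0.154, 0.988, 0.0, -0.0]
ft_force: [0.1, -0.4, 2.9]
grip_width: 0.0106
grasp_force: 60.9
```

```bash
python3 -c "
from h import *
st()"
```

```text
t 8.45 tcp [0.5877 0.2178 0.148 ] xang -2.8324 F [ 0.09 -0.36  2.9 ] T [-0.192  0.061  0.077] w 0.0106 g 60.9 tau6 0.0609
```

Request:
jog_arm(deltas=[{"fingers":0,"delta_pos":[0,0,0],"yaw":0.025},{"fingers":0,"delta_pos":[0,0,0],"yaw":0.05},{"fingers":0,"delta_pos":[0,0,0],"yaw":0.05},{"fingers":0,"delta_pos":[0,0,0],"yaw":0.05}])

```text
clock: 8.85
eef_pos: [0.5877, 0.2178, 0.148]
tool_rot: [-0.135, 0.991, 0.0, -0.0]
ft_force: [-1.3, 1.6, 3.1]
grip_width: 0.0112
grasp_force: 60.9
```

```bash
python3 -c "
from h import *
st()"
```

```text
t 8.85 tcp [0.5877 0.2178 0.148 ] xang -2.8717 F [-1.27  1.6   3.09] T [0.232 0.207 0.08 ] w 0.0112 g 60.9 tau6 0.0882
```

Request:
jog_arm(deltas=[{"fingers":0,"delta_pos":[0,0,0],"yaw":0.02},{"fingers":0,"delta_pos":[0,0,0],"yaw":0.04},{"fingers":0,"delta_pos":[0,0,0],"yaw":0.04},{"fingers":0,"delta_pos":[0,0,0],"yaw":0.04}])

```text
clock: 9.25
eef_pos: [0.5877, 0.2179, 0.1479]
tool_rot: [-0.119, 0.993, 0.0, -0.0]
ft_force: [-2.2, 2.6, 4.4]
grip_width: 0.0111
grasp_force: 61.0
```

```bash
python3 -c "
from h import *
st()"
```

```text
t 9.25 tcp [0.5877 0.2179 0.1479] xang -2.9031 F [-2.23  2.61  4.44] T [0.608 0.455 0.123] w 0.0111 g 61.0 tau6 0.1297
```

Request:
jog_arm(deltas=[{"fingers":0,"delta_pos":[0,0,0],"yaw":0.01},{"fingers":0,"delta_pos":[0,0,0],"yaw":0.02},{"fingers":0,"delta_pos":[0,0,0],"yaw":0.02},{"fingers":0,"delta_pos":[0,0,0],"yaw":0.02}])

```text
clock: 9.65
eef_pos: [0.5878, 0.2179, 0.148]
tool_rot: [-0.111, 0.994, 0.0, -0.0]
ft_force: [-3.2, 4.7, 3.6]
grip_width: 0.011
grasp_force: 61.0
```

```bash
python3 -c "
from h import *
st()"
```

```text
t 9.65 tcp [0.5878 0.2179 0.148 ] xang -2.9189 F [-3.18  4.74  3.64] T [0.805 0.551 0.09 ] w 0.011 g 61.0 tau6 0.1507
```

Request:
jog_arm(deltas=[{"fingers":0,"delta_pos":[0,0,0],"yaw":0.01},{"fingers":0,"delta_pos":[0,0,0],"yaw":0.02},{"fingers":0,"delta_pos":[0,0,0],"yaw":0.02},{"fingers":0,"delta_pos":[0,0,0],"yaw":0.02},{"fingers":0,"delta_pos":[0,0,0],"yaw":0.02}])

```text
clock: 10.15
eef_pos: [0.5877, 0.2179, 0.148]
tool_rot: [-0.103, 0.995, 0.001, -0.0]
ft_force: [-2.5, 5.4, 4.2]
grip_width: 0.0108
grasp_force: 61.1
```

```bash
python3 -c "
from h import *
st()"
```

```text
t 10.15 tcp [0.5877 0.2179 0.148 ] xang -2.9345 F [-2.51  5.44  4.23] T [0.864 0.54  0.127] w 0.0108 g 61.1 tau6 0.1704
```

Request:
jog_arm(deltas=[{"fingers":0,"delta_pos":[0,0,0],"yaw":-0.08},{"fingers":0,"delta_pos":[0,0,0],"yaw":-0.17},{"fingers":0,"delta_pos":[0,0,0],"yaw":-0.26},{"fingers":0,"delta_pos":[0,0,0],"yaw":-0.35},{"fingers":0,"delta_pos":[0,0,0],"yaw":-0.44},{"fingers":0,"delta_pos":[0,0,0],"yaw":-0.53},{"fingers":0,"delta_pos":[0,0,0],"yaw":-0.62},{"fingers":0,"delta_pos":[0,0,0],"yaw":-0.69},{"fingers":0,"delta_pos":[0,0,0],"yaw":-0.75},{"fingers":0,"delta_pos":[0,0,0],"yaw":-0.78},{"fingers":0,"delta_pos":[0,0,0],"yaw":-0.78},{"fingers":0,"delta_pos":[0,0,0],"yaw":-0.78}])

```text
clock: 11.35
eef_pos: [0.5883, 0.2169, 0.148]
tool_rot: [-0.398, 0.918, -0.0, 0.0]
ft_force: [0.3, 0.9, 4.0]
grip_width: 0.0111
grasp_force: 61.0
```

```bash
python3 -c "
from h import *
st()"
```

```text
t 11.35 tcp [0.5883 0.2169 0.148 ] xang -2.3236 F [0.28 0.89 3.96] T [ 0.253  0.23  -0.068] w 0.0111 g 61.0 tau6 -0.0581
```

Request:
jog_arm(deltas=[{"fingers":0,"delta_pos":[0,0,0],"yaw":-0.01},{"fingers":0,"delta_pos":[0,0,0],"yaw":-0.025},{"fingers":0,"delta_pos":[0,0,0],"yaw":-0.025},{"fingers":0,"delta_pos":[0,0,0],"yaw":-0.025}])

```text
clock: 11.75
eef_pos: [0.5883, 0.2169, 0.148]
tool_rot: [-0.407, 0.913, -0.0, 0.0]
ft_force: [1.1, -0.8, 4.2]
grip_width: 0.0108
grasp_force: 61.0
```

```bash
python3 -c "
from h import *
st()"
```

```text
t 11.75 tcp [0.5883 0.2169 0.148 ] xang -2.3033 F [ 1.08 -0.81  4.15] T [-0.107 -0.01  -0.044] w 0.0108 g 61.0 tau6 -0.085
```

Request:
jog_arm(deltas=[{"fingers":0,"delta_pos":[0,0,0],"yaw":-0.02},{"fingers":0,"delta_pos":[0,0,0],"yaw":-0.04},{"fingers":0,"delta_pos":[0,0,0],"yaw":-0.04},{"fingers":0,"delta_pos":[0,0,0],"yaw":-0.04}])

```text
clock: 12.15
eef_pos: [0.5883, 0.2169, 0.148]
tool_rot: [-0.421, 0.907, -0.0, 0.0]
ft_force: [1.7, -2.9, 3.1]
grip_width: 0.0112
grasp_force: 61.0
```

```bash
python3 -c "
from h import *
st()"
```

```text
t 12.15 tcp [0.5883 0.2169 0.148 ] xang -2.2718 F [ 1.74 -2.91  3.09] T [-0.414 -0.259 -0.101] w 0.0112 g 61.0 tau6 -0.1274
```

Request:
jog_arm(deltas=[{"fingers":0,"delta_pos":[0,0,0],"yaw":-0.015},{"fingers":0,"delta_pos":[0,0,0],"yaw":-0.03},{"fingers":0,"delta_pos":[0,0,0],"yaw":-0.03},{"fingers":0,"delta_pos":[0,0,0],"yaw":-0.03}])

```text
clock: 12.55
eef_pos: [0.5883, 0.2169, 0.1479]
tool_rot: [-0.432, 0.902, -0.0, 0.0]
ft_force: [3.1, -4.9, 3.6]
grip_width: 0.011
grasp_force: 61.0
```

```bash
python3 -c "
from h import *
st()"
```

```text
t 12.55 tcp [0.5883 0.2169 0.1479] xang -2.2482 F [ 3.1  -4.85  3.61] T [-0.777 -0.571 -0.133] w 0.011 g 61.0 tau6 -0.1616
```

Request:
jog_arm(deltas=[{"fingers":0,"delta_pos":[0,0,0],"yaw":0.1},{"fingers":0,"delta_pos":[0,0,0],"yaw":0.2},{"fingers":0,"delta_pos":[0,0,0],"yaw":0.3},{"fingers":0,"delta_pos":[0,0,0],"yaw":0.4},{"fingers":0,"delta_pos":[0,0,0],"yaw":0.5},{"fingers":0,"delta_pos":[0,0,0],"yaw":0.6},{"fingers":0,"delta_pos":[0,0,0],"yaw":0.68},{"fingers":0,"delta_pos":[0,0,0],"yaw":0.75},{"fingers":0,"delta_pos":[0,0,0],"yaw":0.8},{"fingers":0,"delta_pos":[0,0,0],"yaw":0.85},{"fingers":0,"delta_pos":[0,0,0],"yaw":0.85},{"fingers":0,"delta_pos":[0,0,0],"yaw":0.85}])

```text
clock: 13.75
eef_pos: [0.5876, 0.218, 0.1479]
tool_rot: [-0.114, 0.994, 0.0, -0.0]
ft_force: [0.7, -0.1, 4.2]
grip_width: 0.0111
grasp_force: 61.0
```

```bash
python3 -c "
from h import *
st()"
```

```text
t 13.75 tcp [0.5876 0.218  0.1479] xang -2.9137 F [ 0.65 -0.15  4.24] T [-0.228 -0.243  0.024] w 0.0111 g 61.0 tau6 0.049
```

Request:
jog_arm(deltas=[{"fingers":0,"delta_pos":[0,0,0],"yaw":0.01},{"fingers":0,"delta_pos":[0,0,0],"yaw":0.025},{"fingers":0,"delta_pos":[0,0,0],"yaw":0.025},{"fingers":0,"delta_pos":[0,0,0],"yaw":0.025}])

```text
clock: 14.15
eef_pos: [0.5877, 0.2179, 0.1479]
tool_rot: [-0.103, 0.995, 0.001, -0.0]
ft_force: [0.1, 2.1, 4.2]
grip_width: 0.0106
grasp_force: 61.1
```

```bash
python3 -c "
from h import *
st()"
```

```text
t 14.15 tcp [0.5877 0.2179 0.1479] xang -2.9344 F [0.13 2.09 4.22] T [0.243 0.004 0.06 ] w 0.0106 g 61.1 tau6 0.0544
```

Request:
jog_arm(deltas=[{"fingers":0,"delta_pos":[0,0,0],"yaw":0.02},{"fingers":0,"delta_pos":[0,0,0],"yaw":0.05},{"fingers":0,"delta_pos":[0,0,0],"yaw":0.05},{"fingers":0,"delta_pos":[0,0,0],"yaw":0.05}])

```text
clock: 14.55
eef_pos: [0.5877, 0.2179, 0.1479]
tool_rot: [-0.084, 0.996, 0.001, -0.0]
ft_force: [-1.6, 4.7, 4.5]
grip_width: 0.0109
grasp_force: 61.1
```

```bash
python3 -c "
from h import *
st()"
```

```text
t 14.55 tcp [0.5877 0.2179 0.1479] xang -2.9738 F [-1.56  4.74  4.49] T [0.724 0.258 0.025] w 0.0109 g 61.1 tau6 0.0613
```

```bash
cat >> h.py <<'E'
def armang(c):
    P=cloud(c); Z=P[...,2]; r=np.hypot(P[...,0]-.5875,P[...,1]-.2173)
    q=P[(Z>.1385)&(Z<.147)&(r>.028)&(r<.05)]; m=q.mean(0)-[.5875,.2173,0]
    return len(q),np.arctan2(m[1],m[0])
E
python3 -c "
from h import *
print(armang(dict(np.load('w1.npz'))),armang(dict(np.load('w3.npz'))))
c=grab('wrist');save(c,'w4.png');print(armang(c));st()"
```

```text
(395, np.float64(-2.6620020165091174)) (1277, np.float64(-2.290322618044989))
(1274, np.float64(-2.987941573918836))
t 14.6 tcp [0.5877 0.2179 0.1479] xang -2.9738 F [-1.2   4.19  4.59] T [0.785 0.295 0.032] w 0.0109 g 61.1 tau6 0.0549
```

View pics/w4.png

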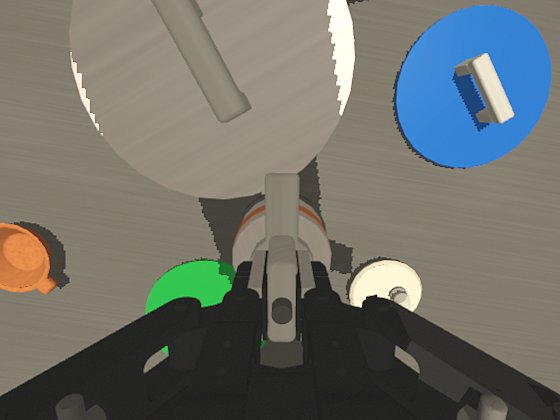

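The arm stays square to the tool (arm at (282,210)), past where the stop was, with only turning torque: it has probably broken free. I'll turn anticlockwise to test.

Request:
jog_arm(deltas=[{"fingers":0,"delta_pos":[0,0,0],"yaw":-0.1},{"fingers":0,"delta_pos":[0,0,0],"yaw":-0.2},{"fingers":0,"delta_pos":[0,0,0],"yaw":-0.3},{"fingers":0,"delta_pos":[0,0,0],"yaw":-0.4},{"fingers":0,"delta_pos":[0,0,0],"yaw":-0.5},{"fingers":0,"delta_pos":[0,0,0],"yaw":-0.6},{"fingers":0,"delta_pos":[0,0,0],"yaw":-0.7},{"fingers":0,"delta_pos":[0,0,0],"yaw":-0.78},{"fingers":0,"delta_pos":[0,0,0],"yaw":-0.85},{"fingers":0,"delta_pos":[0,0,0],"yaw":-0.9},{"fingers":0,"delta_pos":[0,0,0],"yaw":-0.9},{"fingers":0,"delta_pos":[0,0,0],"yaw":-0.9}])

```text
clock: 15.8
eef_pos: [0.5883, 0.2168, 0.1479]
tool_rot: [-0.423, 0.906, -0.0, 0.0]
ft_force: [-0.4, 1.2, 4.4]
grip_width: 0.0109
grasp_force: 61.1
```

```bash
python3 -c "
from h import *
st()"
```

```text
t 15.8 tcp [0.5883 0.2168 0.1479] xang -2.2688 F [-0.37  1.17  4.4 ] T [ 0.147 -0.087 -0.039] w 0.0109 g 61.1 tau6 -0.0507
```

Request:
jog_arm(deltas=[{"fingers":0,"delta_pos":[0,0,0],"yaw":-0.02},{"fingers":0,"delta_pos":[0,0,0],"yaw":-0.04},{"fingers":0,"delta_pos":[0,0,0],"yaw":-0.04},{"fingers":0,"delta_pos":[0,0,0],"yaw":-0.04}])

```text
clock: 16.2
eef_pos: [0.5883, 0.2169, 0.1479]
tool_rot: [-0.437, 0.899, -0.001, 0.0]
ft_force: [2.2, -0.8, 4.2]
grip_width: 0.0114
grasp_force: 61.1
```

```bash
python3 -c "
from h import *
st()"
```

```text
t 16.2 tcp [0.5883 0.2169 0.1479] xang -2.2365 F [ 2.17 -0.79  4.17] T [-0.141 -0.385 -0.057] w 0.0114 g 61.1 tau6 -0.0562
```

Request:
jog_arm(deltas=[{"fingers":0,"delta_pos":[0,0,0],"yaw":-0.03},{"fingers":0,"delta_pos":[0,0,0],"yaw":-0.06},{"fingers":0,"delta_pos":[0,0,0],"yaw":-0.06},{"fingers":0,"delta_pos":[0,0,0],"yaw":-0.06}])

```text
clock: 16.6
eef_pos: [0.5883, 0.2169, 0.148]
tool_rot: [-0.458, 0.889, -0.001, 0.0]
ft_force: [3.0, -2.5, 4.2]
grip_width: 0.0109
grasp_force: 61.1
```

```bash
python3 -c "
from h import *
st();go([.5875,.2174,.148],-73.5)"
```

```text
t 16.6 tcp [0.5883 0.2169 0.148 ] xang -2.1893 F [ 3.05 -2.5   4.23] T [-0.577 -0.678 -0.103] w 0.0109 g 61.1 tau6 -0.0624
t 16.6 tcp [0.5883 0.2169 0.148 ] xang -125.44 tilt [ 2.0e-04 -1.1e-03 -1.0e+00] delta [ 0.     0.003 -0.   ] yaw -1.154 j [ 0.35  0.54  0.22  1.26 -0.   -0.6 ]
```

Request:
jog_arm(deltas=[{"fingers":0,"delta_pos":[0,0,0],"yaw":-0.06},{"fingers":0,"delta_pos":[0,0,0],"yaw":-0.12},{"fingers":0,"delta_pos":[0,0,0],"yaw":-0.18},{"fingers":0,"delta_pos":[0,0,0],"yaw":-0.24},{"fingers":0,"delta_pos":[0,0,0],"yaw":-0.3},{"fingers":0,"delta_pos":[0,0,0],"yaw":-0.36},{"fingers":0,"delta_pos":[0,0,0],"yaw":-0.42},{"fingers":0,"delta_pos":[0,0,0],"yaw":-0.48},{"fingers":0,"delta_pos":[0,0,0],"yaw":-0.54},{"fingers":0,"delta_pos":[0,0,0],"yaw":-0.6},{"fingers":0,"delta_pos":[0,0,0],"yaw":-0.6}])

```text
clock: 17.7
eef_pos: [0.5891, 0.2165, 0.148]
tool_rot: [-0.653, 0.757, -0.001, 0.0]
ft_force: [4.6, -4.1, 2.6]
grip_width: 0.0109
grasp_force: 60.9
```

```bash
python3 -c "
from h import *
st()"
```

```text
t 17.7 tcp [0.5891 0.2165 0.148 ] xang -1.7178 F [ 4.6  -4.05  2.59] T [-0.698 -1.043 -0.074] w 0.0109 g 60.9 tau6 -0.2277
```

Request:
jog_arm(deltas=[{"fingers":0,"delta_pos":[0,0,0],"yaw":-0.06},{"fingers":0,"delta_pos":[0,0,0],"yaw":-0.12},{"fingers":0,"delta_pos":[0,0,0],"yaw":-0.18},{"fingers":0,"delta_pos":[0,0,0],"yaw":-0.24},{"fingers":0,"delta_pos":[0,0,0],"yaw":-0.3},{"fingers":0,"delta_pos":[0,0,0],"yaw":-0.36},{"fingers":0,"delta_pos":[0,0,0],"yaw":-0.42},{"fingers":0,"delta_pos":[0,0,0],"yaw":-0.48},{"fingers":0,"delta_pos":[0,0,0],"yaw":-0.54},{"fingers":0,"delta_pos":[0,0,0],"yaw":-0.6},{"fingers":0,"delta_pos":[0,0,0],"yaw":-0.63},{"fingers":0,"delta_pos":[0,0,0],"yaw":-0.63}])

```text
clock: 18.9
eef_pos: [0.59, 0.2166, 0.148]
tool_rot: [0.819, -0.574, 0.002, -0.001]
ft_force: [8.0, -4.4, 1.1]
grip_width: 0.0111
grasp_force: 60.7
```

```bash
python3 -c "
from h import *
st()
c=grab('wrist');print(armang(c))"
```

```text
t 18.9 tcp [0.59   0.2166 0.148 ] xang -1.2235 F [ 8.03 -4.35  1.07] T [-0.702 -1.445 -0.06 ] w 0.0111 g 60.7 tau6 -0.1483
(1353, np.float64(-1.1861483192092552))
```

Request:
jog_arm(deltas=[{"fingers":0.5,"delta_pos":[0,0,0],"yaw":0},{"fingers":0.5,"delta_pos":[0,0,0],"yaw":0},{"fingers":0.5,"delta_pos":[0,0,0],"yaw":0},{"fingers":0.7,"delta_pos":[0,0,0],"yaw":0},{"fingers":0.7,"delta_pos":[0,0,-0.1],"yaw":0},{"fingers":0.7,"delta_pos":[0,0,-0.2],"yaw":0},{"fingers":0.7,"delta_pos":[0,0,-0.3],"yaw":0},{"fingers":0.7,"delta_pos":[0,0,-0.3],"yaw":0},{"fingers":0.7,"delta_pos":[0,0,-0.3],"yaw":0}])

```text
clock: 19.85
eef_pos: [0.5881, 0.2177, 0.2387]
tool_rot: [0.819, -0.574, 0.0, -0.001]
ft_force: [0.1, -0.7, -0.6]
grip_width: 0.0597
grasp_force: 0.0
```

```bash
python3 -c "
from h import *
st();go([.501,.173,.238],217.2)
c=grab('wrist');print(armang(c))"
```

```text
t 19.85 tcp [0.5881 0.2177 0.2387] xang -1.2225 F [ 0.08 -0.67 -0.63] T [-0.052 -0.051 -0.002] w 0.0597 g 0.0 tau6 -0.0001
t 19.85 tcp [0.5881 0.2177 0.2387] xang -70.04 tilt [-3.0e-04 -1.6e-03 -1.0e+00] delta [0.041 0.324 0.002] yaw 1.617 j [ 0.35  0.5   0.4   1.47  0.   -1.56]
(566, np.float64(-1.205876482933795))
```

Request:
jog_arm(deltas=[{"fingers":0.7,"delta_pos":[0.04,0.32,0],"yaw":1},{"fingers":0.7,"delta_pos":[0.04,0.32,0],"yaw":1},{"fingers":0.7,"delta_pos":[0.04,0.32,0],"yaw":1},{"fingers":0.7,"delta_pos":[0.04,0.32,0],"yaw":1},{"fingers":0.7,"delta_pos":[0.04,0.32,0],"yaw":1},{"fingers":0.7,"delta_pos":[0.04,0.32,0],"yaw":1},{"fingers":0.7,"delta_pos":[0.04,0.32,0],"yaw":1}])

```text
clock: 20.6
eef_pos: [0.5007, 0.173, 0.2363]
tool_rot: [-0.537, 0.844, 0.0, -0.002]
ft_force: [-1.3, 0.4, -0.5]
grip_width: 0.0599
grasp_force: 0.0
```

Request:
jog_arm(deltas=[{"fingers":0.7,"delta_pos":[0,0,0],"yaw":0.62},{"fingers":0.7,"delta_pos":[0,0,0],"yaw":0.62},{"fingers":0.7,"delta_pos":[0,0,0],"yaw":0.62},{"fingers":0.7,"delta_pos":[0,0,0],"yaw":0.62},{"fingers":0.7,"delta_pos":[0,0,0],"yaw":0.62},{"fingers":0.7,"delta_pos":[0,0,0],"yaw":0.62}])

```text
clock: 21.2
eef_pos: [0.5013, 0.1732, 0.2371]
tool_rot: [-0.318, 0.948, 0.0, -0.001]
ft_force: [0.6, -0.1, 0.4]
grip_width: 0.0597
grasp_force: 0.0
```

```bash
python3 -c "
from h import *
c=grab('wrist');P=cloud(c);Z=P[...,2];save(c,'w5.png')
m=((Z>.156)&(Z<.168)&(np.hypot(P[...,0]-.501,P[...,1]-.173)<.045)).astype(np.uint8)
k,l,s,ce=cv2.connectedComponentsWithStats(m); i=1+s[1:,4].argmax(); 
cn=cv2.findContours((l==i).astype(np.uint8),0,2)[0][0][:,0]
w=np.array([world(c,u,v,.162)[:2] for u,v in cn],np.float32); r=cv2.minAreaRect(w);print(r,s[i])
go([*r[0],.1405],217.2)"
```

```text
((0.50016850233078, 0.1718272566795349), (0.05208425968885422, 0.011517712846398354), 37.461795806884766) [ 272  181   18   73 1240]
t 21.25 tcp [0.5015 0.1733 0.2373] xang -142.9 tilt [ 1.1e-03  4.0e-04 -1.0e+00] delta [ 0.006 -0.001  0.323] yaw -0.002 j [ 0.33  0.3   0.1   1.37 -0.   -0.31]
```

View pics/w5.png

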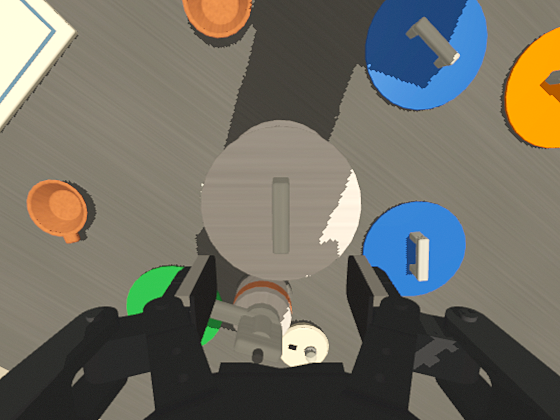

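The lid handle (281,215) is square to the tool and centred; the latch arm, at (230,312), is swung clear of the lid. Descending to grip.

Request:
jog_arm(deltas=[{"fingers":0.7,"delta_pos":[0.005,0,0.1],"yaw":0},{"fingers":0.7,"delta_pos":[0.005,0,0.2],"yaw":0},{"fingers":0.7,"delta_pos":[0.005,0,0.28],"yaw":0},{"fingers":0.7,"delta_pos":[0.005,0,0.322],"yaw":0},{"fingers":0.7,"delta_pos":[0.005,0,0.322],"yaw":0},{"fingers":0.7,"delta_pos":[0.005,0,0.322],"yaw":0},{"fingers":0,"delta_pos":[0.005,0,0.322],"yaw":0},{"fingers":0,"delta_pos":[0.005,0,0.322],"yaw":0},{"fingers":0,"delta_pos":[0.005,0,0.322],"yaw":0},{"fingers":0,"delta_pos":[0.005,0,0.322],"yaw":0},{"fingers":0,"delta_pos":[0.005,0,0.322],"yaw":0},{"fingers":0,"delta_pos":[0.005,0,0.322],"yaw":0}])

```text
clock: 22.45
eef_pos: [0.5011, 0.1726, 0.1422]
tool_rot: [-0.318, 0.948, 0.0, 0.001]
ft_force: [-0.7, -0.4, 5.9]
grip_width: 0.0106
grasp_force: 59.2
```

```bash
python3 -c "
from h import *
st()"
```

```text
t 22.45 tcp [0.5011 0.1726 0.1422] xang -2.4951 F [-0.74 -0.42  5.88] T [-0.096  0.091  0.016] w 0.0106 g 59.2 tau6 0.0149
```

Request:
jog_arm(deltas=[{"fingers":0,"delta_pos":[0,0,-0.03],"yaw":0},{"fingers":0,"delta_pos":[0,0,-0.08],"yaw":0},{"fingers":0,"delta_pos":[0,0,-0.14],"yaw":0},{"fingers":0,"delta_pos":[0,0,-0.2],"yaw":0},{"fingers":0,"delta_pos":[0,0,-0.26],"yaw":0},{"fingers":0,"delta_pos":[0,0,-0.3],"yaw":0},{"fingers":0,"delta_pos":[0,0,-0.3],"yaw":0}])

```text
clock: 23.15
eef_pos: [0.5015, 0.1727, 0.233]
tool_rot: [-0.318, 0.948, 0.0, 0.002]
ft_force: [1.0, 0.7, -1.5]
grip_width: 0.0108
grasp_force: 58.6
```

```bash
python3 -c "
from h import *
st();go([.5685,-.171,.23],217)
c=grab('wrist');P=cloud(c);Z=P[...,2]
r=np.hypot(P[...,0]-.501,P[...,1]-.172); m=(r<.058)&(r>.035)&(Z>.19)&(Z<.26)
q=P[m];A=np.c_[q[:,:2],np.ones(len(q))];print(len(q),np.linalg.lstsq(A,q[:,2],rcond=None)[0],q.mean(0))"
```

```text
t 23.15 tcp [0.5015 0.1727 0.233 ] xang -2.4952 F [ 1.04  0.73 -1.5 ] T [-0.023  0.006  0.021] w 0.0108 g 58.6 tau6 0.0
t 23.15 tcp [0.5015 0.1727 0.233 ] xang -142.96 tilt [-0.003 -0.001 -1.   ] delta [ 0.512 -1.049  0.01 ] yaw 0.001 j [ 0.33  0.3   0.09  1.36 -0.   -0.31]
18981 [0.00067786 0.00042298 0.22425346] [0.48482612 0.15987311 0.22464973]
```

Request:
jog_arm(deltas=[{"fingers":0,"delta_pos":[0.03,-0.06,0],"yaw":0},{"fingers":0,"delta_pos":[0.08,-0.16,0],"yaw":0},{"fingers":0,"delta_pos":[0.13,-0.27,0],"yaw":0},{"fingers":0,"delta_pos":[0.18,-0.38,0],"yaw":0},{"fingers":0,"delta_pos":[0.24,-0.49,0],"yaw":0},{"fingers":0,"delta_pos":[0.29,-0.6,0],"yaw":0},{"fingers":0,"delta_pos":[0.34,-0.7,0],"yaw":0},{"fingers":0,"delta_pos":[0.39,-0.8,0],"yaw":0},{"fingers":0,"delta_pos":[0.43,-0.88,0],"yaw":0},{"fingers":0,"delta_pos":[0.45,-0.92,0],"yaw":0},{"fingers":0,"delta_pos":[0.45,-0.92,0],"yaw":0},{"fingers":0,"delta_pos":[0.45,-0.92,0],"yaw":0}])

```text
clock: 24.4
eef_pos: [0.5586, -0.1284, 0.2305]
tool_rot: [-0.318, 0.948, 0.001, -0.001]
ft_force: [-0.6, -0.3, -1.3]
grip_width: 0.0105
grasp_force: 58.6
```

```bash
python3 -c "
from h import *
c=grab('wrist');save(c,'w6.png');np.savez('w6.npz',**c)
st();go([.5685,-.171,.03],217)"
```

```text
t 24.45 tcp [ 0.5587 -0.128   0.2308] xang -2.4941 F [ 0.49  0.37 -1.41] T [0.016 0.033 0.009] w 0.0103 g 58.6 tau6 0.002
t 24.45 tcp [ 0.5587 -0.128   0.2308] xang -142.9 tilt [ 4.0e-04  1.4e-03 -1.0e+00] delta [ 0.06  -0.135  0.669] yaw 0.002 j [-0.23  0.39  0.21  1.39  0.   -0.87]
```

View pics/w6.png

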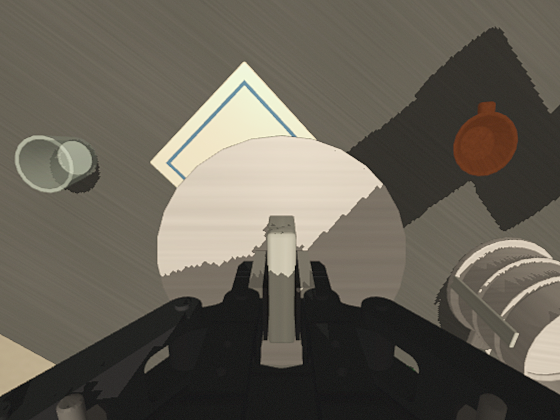

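The lid is held level at (281,220), the tile peeks out behind it with corners at (245,62) and (150,160), and the tealight at (60,160) is well clear. Checking the tile centre from these corners.

```bash
python3 -c "
from h import *
c=dict(np.load('w6.npz'))
a=world(c,245,62,.008)[:2];b=world(c,150,160,.008)[:2];print(a,b,np.linalg.norm(a-b))
e=(b-a)
for s in(1,-1):
  n=s*np.array([-e[1],e[0]]);print((a+b)/2+n/2)
print('tea',world(c,75,160,.0)[:2])
"
```

```text
[ 0.48368424 -0.23039319] [ 0.62774642 -0.25630332] 0.14637365208886494
[ 0.5686704  -0.17131716]
[ 0.54276027 -0.31537934]
tea [ 0.68112942 -0.32535768]
```

Tile centre confirmed (0.5687, −0.1713). Going over and down in stages.

Request:
jog_arm(deltas=[{"fingers":0,"delta_pos":[0.03,-0.07,0.05],"yaw":0},{"fingers":0,"delta_pos":[0.06,-0.135,0.15],"yaw":0},{"fingers":0,"delta_pos":[0.06,-0.135,0.25],"yaw":0},{"fingers":0,"delta_pos":[0.06,-0.135,0.35],"yaw":0},{"fingers":0,"delta_pos":[0.06,-0.135,0.45],"yaw":0},{"fingers":0,"delta_pos":[0.06,-0.135,0.53],"yaw":0},{"fingers":0,"delta_pos":[0.06,-0.135,0.59],"yaw":0},{"fingers":0,"delta_pos":[0.06,-0.135,0.63],"yaw":0},{"fingers":0,"delta_pos":[0.06,-0.135,0.65],"yaw":0},{"fingers":0,"delta_pos":[0.06,-0.135,0.65],"yaw":0},{"fingers":0,"delta_pos":[0.06,-0.135,0.65],"yaw":0}])

```text
clock: 25.55
eef_pos: [0.5699, -0.1722, 0.0373]
tool_rot: [-0.318, 0.948, -0.0, 0.001]
ft_force: [0.4, -0.5, -0.4]
grip_width: 0.0107
grasp_force: 58.7
```

```bash
python3 -c "
from h import *
st();go([.5685,-.171,.0244],217)"
```

```text
t 25.55 tcp [ 0.5699 -0.1722  0.0373] xang -2.4947 F [ 0.4  -0.45 -0.43] T [0.047 0.024 0.023] w 0.0107 g 58.7 tau6 0.0006
t 25.55 tcp [ 0.5699 -0.1722  0.0373] xang -142.93 tilt [-0.001  -0.0013 -1.    ] delta [0.001 0.006 0.043] yaw 0.001 j [-0.29  0.57 -0.03  0.97  0.   -0.94]
```

Request:
jog_arm(deltas=[{"fingers":0,"delta_pos":[0,0.003,0.01],"yaw":0},{"fingers":0,"delta_pos":[0,0.003,0.02],"yaw":0},{"fingers":0,"delta_pos":[0,0.003,0.03],"yaw":0},{"fingers":0,"delta_pos":[0,0.003,0.037],"yaw":0},{"fingers":0,"delta_pos":[0,0.003,0.037],"yaw":0}])

```text
clock: 26.05
eef_pos: [0.5682, -0.1716, 0.0247]
tool_rot: [-0.318, 0.948, 0.0, -0.0]
ft_force: [0.3, 0.0, -1.5]
grip_width: 0.0104
grasp_force: 58.7
```

```bash
python3 -c "
from h import *
st()"
```

```text
t 26.05 tcp [ 0.5682 -0.1716  0.0247] xang -2.4953 F [ 0.32  0.03 -1.49] T [-0.052  0.026 -0.014] w 0.0104 g 58.7 tau6 0.0
```

Request:
jog_arm(deltas=[{"fingers":0,"delta_pos":[0,0,0.006],"yaw":0},{"fingers":0,"delta_pos":[0,0,0.006],"yaw":0}])

```text
clock: 26.25
eef_pos: [0.5686, -0.1718, 0.0242]
tool_rot: [-0.318, 0.948, -0.0, 0.0]
ft_force: [-2.9, -0.4, 4.1]
grip_width: 0.0107
grasp_force: 59.3
```

```bash
python3 -c "
from h import *
st()"
```

```text
t 26.25 tcp [ 0.5686 -0.1718  0.0242] xang -2.4953 F [-2.91 -0.38  4.14] T [0.079 0.416 0.01 ] w 0.0107 g 59.3 tau6 0.0023
```

Request:
jog_arm(deltas=[{"fingers":0.3,"delta_pos":[0,0,0],"yaw":0},{"fingers":0.5,"delta_pos":[0,0,0],"yaw":0},{"fingers":0.6,"delta_pos":[0,0,0],"yaw":0},{"fingers":0.6,"delta_pos":[0,0,0],"yaw":0},{"fingers":0.6,"delta_pos":[0,0,-0.05],"yaw":0},{"fingers":0.6,"delta_pos":[0,0,-0.12],"yaw":0},{"fingers":0.6,"delta_pos":[0,0,-0.25],"yaw":0},{"fingers":0.6,"delta_pos":[0,0,-0.4],"yaw":0},{"fingers":0.6,"delta_pos":[0,0,-0.5],"yaw":0},{"fingers":0.6,"delta_pos":[0,0,-0.5],"yaw":0},{"fingers":0.6,"delta_pos":[0,0,-0.5],"yaw":0}])

```text
clock: 27.35
eef_pos: [0.569, -0.1718, 0.1742]
tool_rot: [-0.318, 0.948, -0.001, 0.001]
ft_force: [-0.6, 0.4, -0.3]
grip_width: 0.0513
grasp_force: 0.0
```

```bash
python3 -c "
from h import *
st();c=grab('wrist');P=cloud(c);Z=P[...,2];save(c,'w7.png')
m=((Z>.012)&(Z<.0205)&(np.hypot(P[...,0]-.5685,P[...,1]+.171)<.08))
q=P[m];print(len(q),cv2.minEnclosingCircle(q[:,:2].astype(np.float32)),np.linalg.lstsq(np.c_[q[:,:2],np.ones(len(q))],q[:,2],rcond=None)[0],q[:,2].mean())
c=grab('side');save(c,'s7.png');print(armang(c))"
```

```text
t 27.35 tcp [ 0.569  -0.1718  0.1742] xang -2.4951 F [-0.57  0.44 -0.28] T [-0.017  0.022 -0.012] w 0.0513 g 0.0 tau6 -0.0
12519 ((0.5682386755943298, -0.17168381810188293), 0.062035780400037766) [-0.0012459  -0.00049707  0.01639172] 0.01577325762978954
(21, np.float64(-1.2763885573642664))
```

View pics/w7.png

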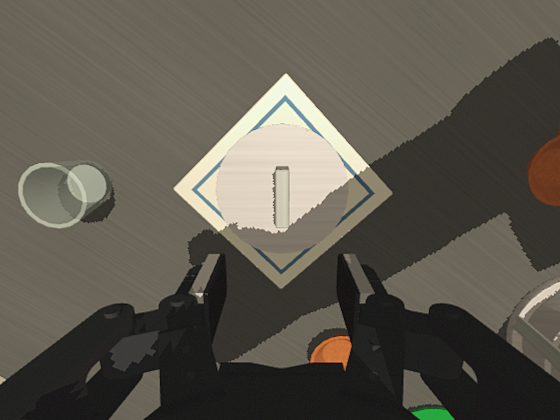

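The lid lies flat and centred on the tile at (282,188), the gripper is clear, and the latch is still open.

```bash
python3 -c "
from h import *
print(bot.job_done())"
```

```text
the job is handed in; nothing more can be done
None
```

I rocked the latch free without bending the bracket and turned it open about 1.4 rad. The lid now lies flat within about 1 mm of the tile's centre, and the job was handed in at about 27 s; no verdict was returned.

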